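Pump down a jar and hold its valve shut with the refitted knob

ROBOT

A 6-joint arm with a two-finger parallel gripper is mounted at the origin on the work surface. World frame = base frame: x ahead of the robot, y to its left, z up, the work surface at z = 0. Lengths are in m, angles in rad, forces in N, time in s.
With the tool pointing down it reaches from about 0.3 to 0.775 m from the base axis. Payload 14.6 kg.
Tool frame: the origin (TCP) lies at the very end of the fingers, on their centre line; the grasp point (between the pads) lies 19 mm behind it; z points along the fingers, x is the direction in which the jaws open and shut, and the axes are right-handed (so a half turn about z gives the same grasp; the last joint's range is limited). The gripper opens to 85 mm and grips with 20 to 120 N. Pads are 22 mm wide; open, the fingers measure 114 mm over their backs; the gripper's body (76 mm by 85 mm) begins 54 mm behind the grasp point. The pads swing forward as they close: fully open they stand 13 mm farther back than shut.
Start: joints at [1.23, 0.3, 1.521, -0, 1.321, -0.067], TCP at [0.149, 0.53, 0.231] pointing down, gripper open.
Joint ranges: [-3.03, 3.03], [-0.79, 2.21], [0.23, 2.52], [-1.04, 4.18], [0, 3.07], [-2.55, 2.55]. Speed limits (rad/s): [2.22, 2.22, 2.57, 3.14, 3.14, 3.14].

INTERFACE

Orientations are given as a rotation vector (axis times angle).
In Python, from station import * gives the robot as it stands.
- The arm moves only by the tool move_arm, never from a script. Its argument "plan" is a list of rows, each an object of numbers: "tx", "ty", "tz": the shift along the world's x, y, z in m; "wx", "wy", "wz": the turn, a rotation vector about the world's x, y, z in rad; "claw": the opening, from 0 (shut) to 1 (fully open). In form: [{"tx": .., "ty": .., "tz": .., "wx": .., "wy": .., "wz": .., "claw": ..}, ...]. A call has 1 to 8 rows; each row shifts and turns the commanded pose from where the row before left it; what a row does not reach is not made up. A row lasts 1/10 s, in which the tool goes at most 50 mm and 8.59 degrees, less where a joint would pass 70% of its speed; a pose out of reach is approached as far as the arm can. A call with a gripper value outside its range is refused whole. The fingers move at their own pace and stop on an object; the grip force is fixed at half the most. Time passes only in rows, so rows that do not move let the fingers close. It gives the time, the measured TCP pose, the force and the opening at its end, in the units of the state.
- observe(): the state, without advancing time (a new reading comes with each control period).
- capture(name): name is "scene" or "side" or "wrist"; returns a dict with "img" (384x512x3 uint8, blue, green, red), "mtx" (3x3 intrinsics, pixels), "k1" (the pictures are not rectified: a ray, as slopes to the right and down, at radius r is drawn at 1 + k1 r^2 times it, then the intrinsics apply), "xyz" and "rotation" of the camera in the world. Camera axes: x right, y up, looking along -z (the intrinsics and any distortion apply to the point x, -y, -z); pixel columns grow to the right and rows downward; lengths in m; the calibration is good to about 2 mm. A picture is of the moment at which its call begins. There is no depth.
- hand_in(): hands the job in, once; it reports no verdict.
The state is a dict: "clock": time; "joint_positions": joint angles; "qd": joint speeds; "joint_efforts": joint torques, N m; "position": TCP position; "orientation": TCP orientation; "wrist_force": force on the tool from outside, world axes, zero at the start; "wrist_torque": the same for the moment, N m; "gripper_width": finger opening in m.
Only numpy, scipy, OpenCV 4.12 (cv2) and the standard library are available. Lean on these libraries where they do the work, as an engineer would, in place of code of your own. Each camera call takes 0.05 s, during which the arm holds its last target.

TASK

Draw the air from the jar on the blue sealing station: squeeze the pump's red trigger all the way in towards its black grip, then let it spring back out. Then pick up the loose black knob, turn it so that its white line matches the red line on the valve, fit it fully home on the valve's D-shaft, press knob and shaft right down against the spring, and finish while still holding the knob pressed down there. Leave the mug, the white lid and the loose jar where they are.

Things in the scene. Friction and masses are not known exactly. Their poses are not given: they have to be found in the camera images.
- station: Blue deck fixed to the shelf, 150 (x) x 350 (y) mm, 15 mm thick; origin under its centre, z up, x to the back. It carries the pump with upright grip at y = +115 mm, a docked jar (68 mm wide, top 110 mm above the shelf, copper pipe up to 124 mm) at y = +5 mm, and the valve near y = -105 mm.
- grip_mid (a point): Inside the pump's fixed black upright grip, on its centre line, at the height to squeeze (104 mm above the shelf). Axes are the station's: z up, x from the trigger side (-x) to the grip's back (+x). The grip is a post 26 mm thick along x, 30 mm wide along y; its flat top is 16 mm above this point.
- trigger_pad (a point): Middle of the red trigger blade (8 mm thick, 22 mm wide), level with grip_mid. Hinged 50 mm lower, it leans out to -x: released, this point is 36 mm to -x of grip_mid, fully squeezed 21 mm. Across grip and blade here: 53 mm released, 38 mm squeezed. Squeeze along x, one finger behind the grip, one before the blade.
- trigger (a joint): Trigger angle in rad: 0 released (it springs back to here by itself), 0.30 squeezed fully, which takes about 10 N at the pad.
- knob_mid (a point): Centre of the loose black knob, half-way up its 40 mm; stands on its skirt on the shelf. z up, x towards the white line over its top and side. Barrel 36 mm in diameter above a skirt 48 mm in diameter, 7 mm high; about 60 g. Underside: D-shaped blind socket on the axis, 19 mm round, 15 mm deep, its flat 5.5 mm from the axis on the white line's side (+x).
- knob_seat (a point): Ceiling of the knob's socket, on its axis, 15 mm above the underside of its skirt; axes as the knob's. It meets shaft_tip when the knob is fully home.
- shaft_tip (a point): Centre of the top end of the upright brass D-shaft on the valve; moves with it. z up, x towards the shaft's flat and the red line on the valve's top. 16 mm round, flat 4 mm from the axis, top 4 mm tapered by 3 mm; it cannot turn. Released, it stands 24 mm above the valve's top (72 mm round, 60 mm above the shelf). The knob goes on only if both x axes agree within about 0.2 rad.
- shaft (a joint): How far the sprung shaft is pressed down, in m: 0 up, 0.008 fully down against a hard stop. The spring needs 3 N to start and 7 N at the stop. Let go, it rises again.
- mug_mid (a point): Centre of the brown ceramic mug (80 mm wide, 90 mm high, handle at its +y), half-way up; a bystander.
- lid_mid (a point): Centre of the loose white plastic lid lying flat (82 mm wide, 13 mm high); a bystander.
- spare_jar_mid (a point): Centre of the loose glass jar with red lid (68 mm wide, 100 mm high), half-way up; a bystander.
Not all that is in view belongs to the job. Several things look just like the part that bears knob_mid: the one meant starts nearest to the robot's base.

How it is judged:
On the way, in this order (a step that is already met when the one before it is completed fails the run):
1. the pump's trigger is squeezed at least 0.24 rad (of 0.30) (value of joint trigger above 0.24 rad), for 0.1 s.
2. the trigger is let go and springs back (value of joint trigger below 0.04 rad), for 0.2 s.
3. the knob is home on the D-shaft, pressed down (distance between knob_seat and shaft_tip below 0.004 m and angle between the x axis of knob and the x axis of shaft_tip, either way round below 0.25 rad and value of joint shaft above 0.0055 m), for 0.2 s.
At the end, for the whole second after the job is handed in: Knob upright (0.12 rad), home on the shaft (seat within 3 mm of the tip, up-down and sideways; lines agree within 0.25 rad), shaft held down over 5.5 of 8 mm, fingers bearing on the knob with over 2 N, trigger back out (below 0.04 rad) (horizontal distance between knob_seat and shaft_tip below 0.003 m and z of knob_seat in the frame of shaft_tip between -0.003 and 0.003 m and angle between the x axis of knob and the x axis of shaft_tip, either way round below 0.25 rad and angle between knob_mid's own z axis and vertical below 0.12 rad and value of joint shaft above 0.0055 m and contact force between the fingers and knob above 2 N and value of joint trigger below 0.04 rad); the arm keeps its last pose, push and grip.
It fails at once if the mug is moved more than 20 mm (distance of mug_mid from where it was at the start of the episode above 0.02 m).
It fails at once if the white lid is moved more than 20 mm (distance of lid_mid from where it was at the start of the episode above 0.02 m).
It fails at once if the loose jar is moved more than 20 mm (distance of spare_jar_mid from where it was at the start of the episode above 0.02 m).
It also fails if it takes over 56 s, if anything falls off the work surface, if the arm or the gripper's body presses on something with over 40 N, if the wrist force passes 120 N, or if a joint passes its speed limit or range.

## Working session

There is one attempt and no reset: what is moved stays moved. The work goes in short steps, Python scripts to look and compute and a tool call to move; the robot and the scene stay as the last step left them, time stands still between calls to the robot, and variables do not carry over. Pictures are saved under pics/ and viewed, and the job is handed in when it is done.

Besides the shell and the picture viewer there is one more tool, called after "Call:" as name(argument=value, ...) on one line, values as JSON. move_arm: Moves the arm, as the interface text tells. Its arguments: {"type":"object","properties":{"plan":{"type":"array"}},"required":["plan"]}

```bash
ls; mkdir -p pics
python3 - <<'E'
from station import *
import cv2
s=observe(); print(s)
for n in ["scene","side","wrist"]:
    c=capture(n); cv2.imwrite(f"pics/{n}0.png",c["img"]); print(n,c["mtx"],c["k1"],c["xyz"],c["rotation"])
    import pickle; pickle.dump(c,open(f"pics/{n}0.pkl","wb"))
E
```

```text
pics
{'clock': 0.0, 'joint_positions': array([ 1.23039796e+00,  3.00469208e-01,  1.52162069e+00,  2.10944819e-07,
        1.32069480e+00, -6.65919254e-02]), 'qd': array([ 0.0019341 , -0.00096405, -0.00015489, -0.00010865, -0.00135061,
        0.00240184]), 'joint_efforts': array([-1.14593244e-03, -5.43501663e+01, -3.61785471e+01, -1.10788753e-04,
        4.06905689e-03,  5.67546490e-07]), 'position': array([0.14863455, 0.52927819, 0.2307056 ]), 'orientation': array([ 2.50330738e+00,  1.89708700e+00, -1.56413455e-03]), 'wrist_force': array([-1.19502279,  1.2147671 ,  0.52330159]), 'wrist_torque': array([ 0.05776415,  0.00186452, -0.00208654]), 'gripper_width': 0.0852322239569121}
scene [[363.26704763   0.         251.76987467]
 [  0.         363.26704763 187.20992397]
 [  0.           0.           1.        ]] -0.08177028357796823 [ 0.99103359 -0.38938096  0.87832385] [0.5516255  0.23803461 0.84839887]
side [[406.26973809   0.         255.63655119]
 [  0.         406.26973809 193.81714545]
 [  0.           0.           1.        ]] 0.019613677414041502 [0.58011675 0.7479918  0.57196753] [ 0.02184645 -1.53644743 -2.69569234]
wrist [[340.89573621   0.         253.85049914]
 [  0.         340.89573621 193.79298152]
 [  0.           0.           1.        ]] -0.0839372499230476 [0.0692221  0.55189688 0.37394036] [-0.27859464 -0.20913859  1.28501224]
```

View pics/scene0.png

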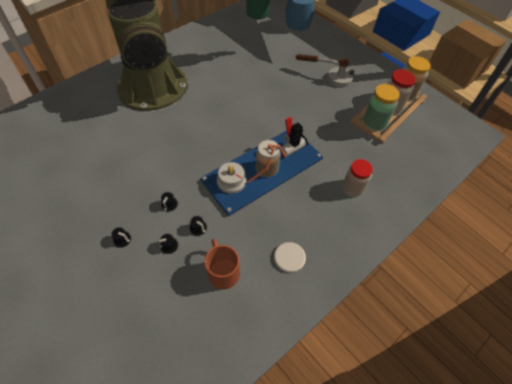

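View pics/side0.png

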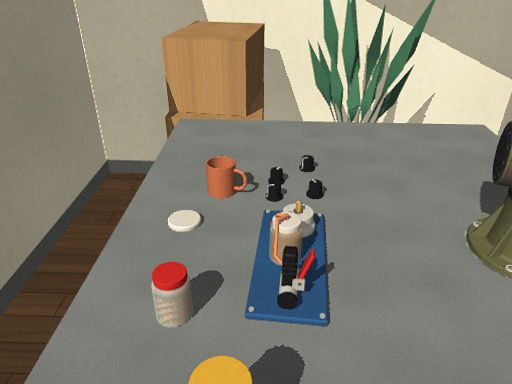

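View pics/wrist0.png

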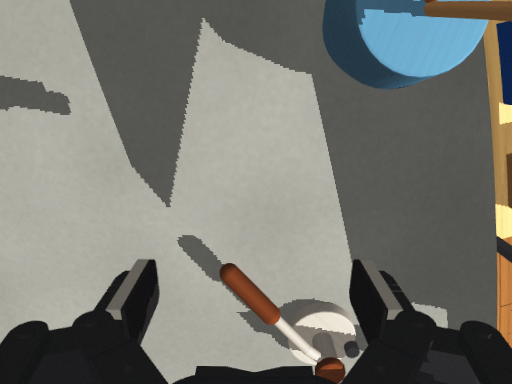

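```bash
cat > h.py <<'E'
import numpy as np, cv2, pickle
from scipy.spatial.transform import Rotation as R
from scipy.optimize import brentq
def load(n): return pickle.load(open(f"pics/{n}.pkl","rb"))
def snap(cam,name):
    from station import capture
    c=capture(cam); pickle.dump(c,open(f"pics/{name}.pkl","wb")); cv2.imwrite(f"pics/{name}.png",c["img"]); return c
def rot(c): 
    r=np.array(c["rotation"]); return R.from_rotvec(r).as_matrix() if r.shape==(3,) else r
def proj(c,P):
    P=np.atleast_2d(P); q=(P-c["xyz"])@rot(c); x=q[:,0]/-q[:,2]; y=-q[:,1]/-q[:,2]
    f=1+c["k1"]*(x*x+y*y); K=c["mtx"]
    return np.c_[K[0,0]*x*f+K[0,2],K[1,1]*y*f+K[1,2]]
def ray(c,u,v):
    K=c["mtx"]; xd=(u-K[0,2])/K[0,0]; yd=(v-K[1,2])/K[1,1]
    p=cv2.undistortPoints(np.array([[[u,v]]],float),K,np.array([c["k1"],0,0,0,0.]))[0,0]
    d=rot(c)@np.array([p[0],-p[1],-1]); return np.array(c["xyz"]),d/np.linalg.norm(d)
def atz(c,u,v,z):
    o,d=ray(c,u,v); return o+d*(z-o[2])/d[2]
def zoom(name,x0,y0,x1,y1,out,s=None):
    im=cv2.imread(f"pics/{name}.png")[y0:y1,x0:x1]; s=s or min(800/(x1-x0),600/(y1-y0))
    cv2.imwrite(f"pics/{out}.png",cv2.resize(im,None,fx=s,fy=s,interpolation=cv2.INTER_CUBIC)); print(out,s)
E
python3 - <<'E'
from h import *
c=load("scene0")
for u,v in [(121,236),(168,201),(197,225),(168,242)]:
    p=atz(c,u,v,0.02); print(u,v,p,np.hypot(*p[:2]))
c2=load("side0")
for u,v in [(276,175),(273,192),(307,164),(315,189)]:
    p=atz(c2,u,v,0.02); print(u,v,p,np.hypot(*p[:2]))
zoom("scene0",100,180,220,270,"z1"); zoom("scene0",190,110,330,215,"z2"); zoom("side0",230,140,340,330,"z3")
E
```

```text
121 236 [ 0.46731886 -0.37572891  0.02      ] 0.5996324915985833
168 201 [ 0.45596477 -0.22158201  0.02      ] 0.5069541004063824
197 225 [ 0.5675956  -0.20303428  0.02      ] 0.6028164625918128
168 242 [ 0.56002818 -0.28954986  0.02      ] 0.6304527581874042
276 175 [ 0.55960024 -0.2928859   0.02      ] 0.6316126788609813
273 192 [ 0.56789774 -0.1950888   0.02      ] 0.6004727160921803
307 164 [ 0.46504302 -0.36935023  0.02      ] 0.5938725453378645
315 189 [ 0.45363671 -0.21725753  0.02      ] 0.5029782280573489
z1 6.666666666666667
z2 5.714285714285714
z3 3.1578947368421053
```

View pics/z1.png

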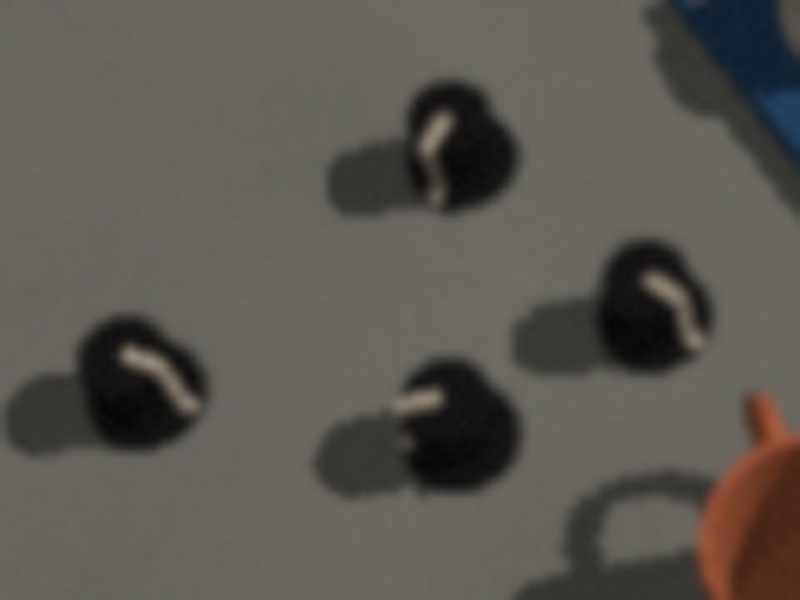

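View pics/z2.png

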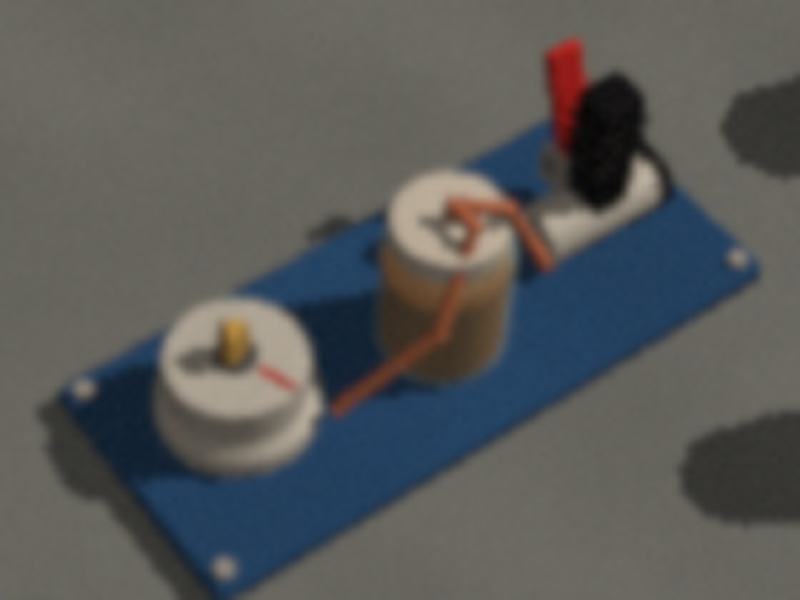

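View pics/z3.png

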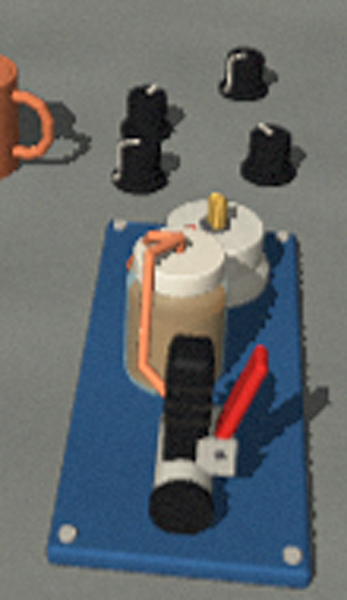

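Run:
```python
from h import *
from scipy.optimize import least_squares
c=load("scene0"); s=load("side0")
# segment blue, fit via hull corners
for n in ("scene0","side0"):
    im=cv2.imread(f"pics/{n}.png").astype(int); b,g,r=im[...,0],im[...,1],im[...,2]
    m=((b>1.6*r)&(b-r>25)).astype(np.uint8)
    k,l,st,ce=cv2.connectedComponentsWithStats(m)
    i=[j for j in range(1,k) if st[j,4]>300]; print(n,st[i],)
sc=lambda x,y,f,x0,y0:(x0+x/f,y0+y/f)
S=[sc(x,y,5.714,190,110) for x,y in [(65,392),(222,598),(760,268),(548,122)]]
D=[sc(x,y,3.158,230,140) for x,y in [(297,232),(107,219),(50,553),(306,575)]]
# local corners: (-x,-y),(+x,-y),(+x,+y),(-x,+y)
L=np.array([[-.075,-.175],[.075,-.175],[.075,.175],[-.075,.175]])
for nm,cc,px in (("scene",c,S),("side",s,D)):
    P=np.array([atz(cc,u,v,0.015) for u,v in px])[:,:2]; print(nm,P, P.mean(0)); 
    for i in range(4): print(np.linalg.norm(P[i]-P[(i+1)%4]))
    f=lambda q:(P-(L@np.array([[np.cos(q[2]),-np.sin(q[2])],[np.sin(q[2]),np.cos(q[2])]]).T+q[:2])).ravel()
    r=least_squares(f,[.6,0,0]); print(r.x,np.abs(r.fun).max())
```

```text
scene0 [[ 374    0   65   49 2185]
 [ 201  143  121   72 2112]
 [ 233  148   24   30  346]]
side0 [[ 245  210   84  116 4834]]
scene [[ 0.45062359 -0.10472066]
 [ 0.59450574 -0.11711782]
 [ 0.61984315  0.22593828]
 [ 0.47285538  0.20928433]] [0.53445697 0.05334603]
0.1444152410330516
0.3439905150987211
0.14792821899602598
0.3147910259252763
[ 0.53445697  0.05334603 -0.05845156] 0.023144202513898954
side [[ 0.44035734 -0.10449855]
 [ 0.59048027 -0.11566265]
 [ 0.6146542   0.23404574]
 [ 0.47163332  0.2430684 ]] [0.52928128 0.06423824]
0.1505374738298288
0.3505429211628025
0.14330520174952327
0.3489713071899059
[ 0.52928128  0.06423824 -0.07773914] 0.003534873690589191
```

Call:
move_arm(plan=[{"tx": 0.032, "ty": -0.034, "tz": 0.02, "wz": -0.1145, "claw": 1}, {"tx": 0.032, "ty": -0.034, "tz": 0.02, "wz": -0.1145, "claw": 1}, {"tx": 0.032, "ty": -0.034, "tz": 0.02, "wz": -0.1145, "claw": 1}, {"tx": 0.032, "ty": -0.034, "tz": 0.01, "wz": -0.1145, "claw": 1}, {"tx": 0.032, "ty": -0.034, "tz": 0.01, "wz": -0.1145, "claw": 1}, {"tx": 0.032, "ty": -0.034, "tz": 0, "wz": -0.1145, "claw": 1}, {"tx": 0.032, "ty": -0.034, "tz": 0, "wz": -0.1145, "claw": 1}, {"tx": 0.032, "ty": -0.034, "tz": 0, "wz": -0.1145, "claw": 1}])

```text
schema error: expected keys tx, ty, tz, wx, wy, wz, claw
```

Call:
move_arm(plan=[{"tx": 0.032, "ty": -0.034, "tz": 0, "wz": -0.1145, "claw": 1}, {"tx": 0.032, "ty": -0.034, "tz": 0, "wz": -0.1145, "claw": 1}, {"tx": 0.032, "ty": -0.034, "tz": 0, "wz": -0.1145, "claw": 1}, {"tx": 0.032, "ty": -0.034, "tz": 0, "wz": -0.1145, "claw": 1}, {"claw": 1}, {"claw": 1}])

```text
schema error: expected keys tx, ty, tz, wx, wy, wz, claw
```

Run:
```python
from h import *
c=snap("wrist","wrist1"); snap("scene","scene1");snap("side","side1")
from station import observe
s=observe(); print(s["clock"],s["position"],s["orientation"],c["xyz"],rot(c)[:,2],s["wrist_force"])
for n in("wrist1","side1"): zoom(n,0,0,512,384,n+"b")
```

```text
0.3 [0.14867291 0.52943741 0.23108595] [ 2.50363681e+00  1.89738482e+00 -5.68806267e-04] [0.0692259  0.55190765 0.37402027] [-0.30672687  0.0874721   0.94776962] [-0.42144052  0.31255065  0.39119969]
wrist1b 1.5625
side1b 1.5625
```

View pics/wrist1b.png

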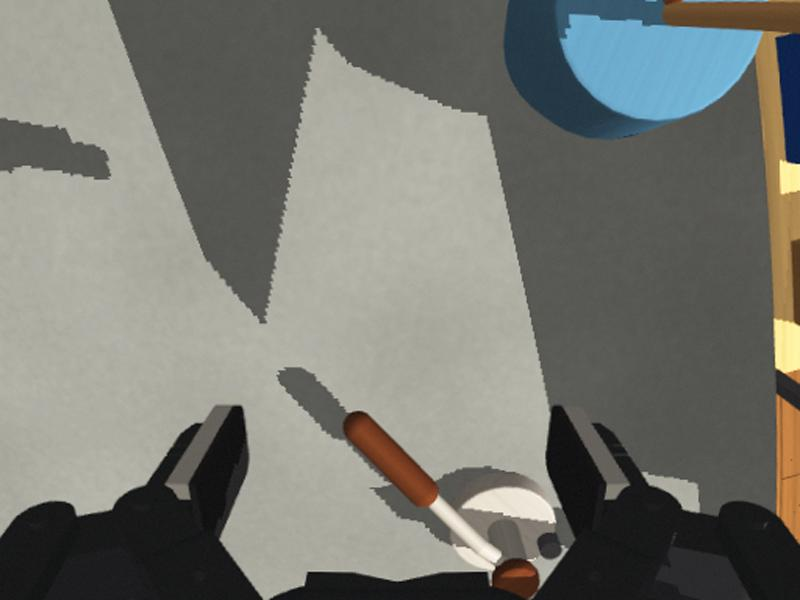

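The move was refused (all keys are needed); the picture is still the start view. Repeating with all keys.

Call:
move_arm(plan=[{"tx": 0.032, "ty": -0.034, "tz": 0.02, "wx": 0, "wy": 0, "wz": -0.1145, "claw": 1}, {"tx": 0.032, "ty": -0.034, "tz": 0.02, "wx": 0, "wy": 0, "wz": -0.1145, "claw": 1}, {"tx": 0.032, "ty": -0.034, "tz": 0.02, "wx": 0, "wy": 0, "wz": -0.1145, "claw": 1}, {"tx": 0.032, "ty": -0.034, "tz": 0.01, "wx": 0, "wy": 0, "wz": -0.1145, "claw": 1}, {"tx": 0.032, "ty": -0.034, "tz": 0, "wx": 0, "wy": 0, "wz": -0.1145, "claw": 1}, {"tx": 0.032, "ty": -0.034, "tz": 0, "wx": 0, "wy": 0, "wz": -0.1145, "claw": 1}, {"tx": 0.032, "ty": -0.034, "tz": 0, "wx": 0, "wy": 0, "wz": -0.1145, "claw": 1}, {"tx": 0.032, "ty": -0.034, "tz": 0, "wx": 0, "wy": 0, "wz": -0.1145, "claw": 1}])

```text
clock: 1.1
position: [0.4042, 0.2575, 0.3005]
orientation: [-3.086, -0.588, -0.001]
wrist_force: [-0.9, 0.8, -0.3]
gripper_width: 0.0853
```

Call:
move_arm(plan=[{"tx": 0.032, "ty": -0.034, "tz": 0, "wx": 0, "wy": 0, "wz": -0.1145, "claw": 1}, {"tx": 0.032, "ty": -0.034, "tz": 0, "wx": 0, "wy": 0, "wz": -0.1145, "claw": 1}, {"tx": 0.032, "ty": -0.034, "tz": 0, "wx": 0, "wy": 0, "wz": -0.1145, "claw": 1}, {"tx": 0.032, "ty": -0.034, "tz": 0, "wx": 0, "wy": 0, "wz": -0.1145, "claw": 1}, {"tx": 0, "ty": 0, "tz": 0, "wx": 0, "wy": 0, "wz": 0, "claw": 1}])

```text
clock: 1.6
position: [0.5335, 0.1194, 0.2994]
orientation: [3.138, -0.134, -0.002]
wrist_force: [0.4, -0.2, -0.1]
gripper_width: 0.0854
```

Run:
```python
from h import *
c=snap("wrist","wrist1"); snap("scene","scene1");snap("side","side1")
from station import observe
s=observe(); print(s["clock"],s["position"],s["orientation"],c["xyz"],rot(c)[:,2],s["wrist_force"])
for n in("wrist1","side1"): zoom(n,0,0,512,384,n+"b")
```

```text
1.75 [0.53091392 0.12334735 0.30015048] [-3.13923716e+00  1.19628604e-01  8.63098748e-04] [0.54047228 0.20174184 0.44251302] [0.02917487 0.31966266 0.94708216] [0.39422299 0.28841732 0.43565927]
wrist1b 1.5625
side1b 1.5625
```

View pics/wrist1b.png

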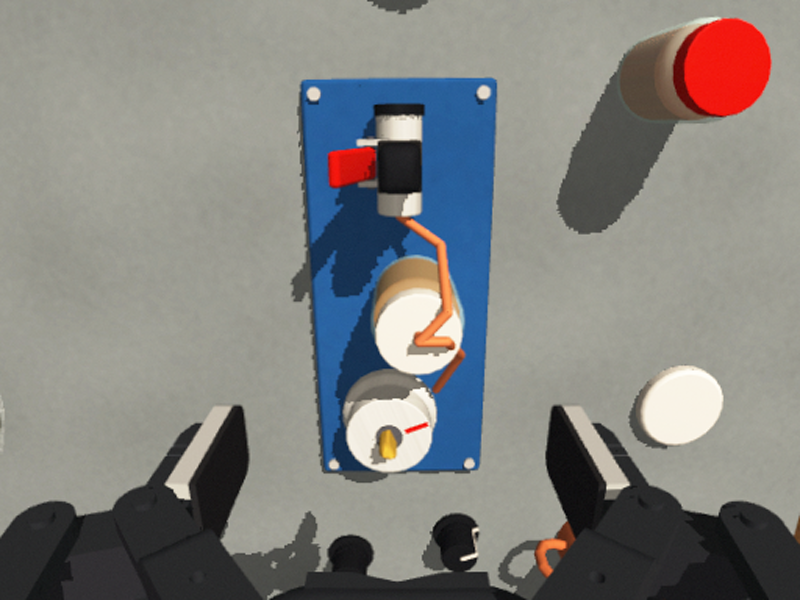

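The wrist view shows the deck squarely: corners near (303,80), (497,80), (480,470), (323,472); grip top around (400,166); red blade to (328,168); valve with the shaft tip near (389,445) and the red line from (404,431) to (427,424).

Run:
```python
from h import *
from scipy.optimize import least_squares
c=load("wrist1"); k=1.5625
A=lambda x,y,z: atz(c,x/k,y/k,z)
P=np.array([A(x,y,.015) for x,y in [(323,472),(480,470),(497,80),(303,80)]])[:,:2]
L=np.array([[-.075,-.175],[.075,-.175],[.075,.175],[-.075,.175]])
rm=lambda a:np.array([[np.cos(a),-np.sin(a)],[np.sin(a),np.cos(a)]])
r=least_squares(lambda q:(P-(L@rm(q[2]).T+q[:2])).ravel(),[.6,0,0]); q=r.x; print(q,r.fun.round(4))
loc=lambda p:(rm(q[2]).T@(p[:2]-q[:2])).round(4)
for nm,x,y,z in [("griptop",400,166,.12),("grip TL",379,141,.12),("grip BR",421,192,.12),("blade end",328,168,.115),("jar top",419,333,.11),("valve top",389,436,.06),("tip",389,435,.084),("tip",389,445,.084),("red in",404,431,.06),("red out",427,424,.06),("lid",680,405,.013),("sparejar",722,67,.1)]:
    p=A(x,y,z); print(nm,p.round(4),loc(p))
np.save("st.npy",q)
a=A(404,431,.06)-A(427,424,.06); print("redline az",np.arctan2(-a[1],-a[0]))
zoom("wrist1",200,60,290,140,"z4"); zoom("wrist1",200,230,310,312,"z5"); zoom("scene1",100,110,300,260,"z6")
```

```text
[ 0.53114474  0.06057907 -0.07919271] [-0.0004  0.0003  0.0005  0.0017 -0.0019 -0.0013  0.0019 -0.0007]
griptop [0.5398 0.1778 0.12  ] [-0.0006  0.1175]
grip TL [0.5288 0.1931 0.12  ] [-0.0128  0.132 ]
grip BR [0.5511 0.1615 0.12  ] [0.0119 0.1022]
blade end [0.4965 0.1801 0.115 ] [-0.044   0.1164]
jar top [0.5434 0.0669 0.11  ] [0.0117 0.0072]
valve top [ 0.5123 -0.0436  0.06  ] [-0.0105 -0.1053]
tip [ 0.5142 -0.0273  0.084 ] [-0.01   -0.0889]
tip [ 0.5134 -0.0364  0.084 ] [-0.0101 -0.0981]
red in [ 0.5252 -0.0398  0.06  ] [ 0.002  -0.1006]
red out [ 0.5446 -0.0348  0.06  ] [ 0.021 -0.094]
lid [ 0.7835 -0.0666  0.013 ] [ 0.2616 -0.1068]
sparejar [0.7435 0.2225 0.1   ] [0.1989 0.1782]
redline az 0.25429162209211337
z4 7.5
z5 7.2727272727272725
z6 4.0
```

View pics/z5.png

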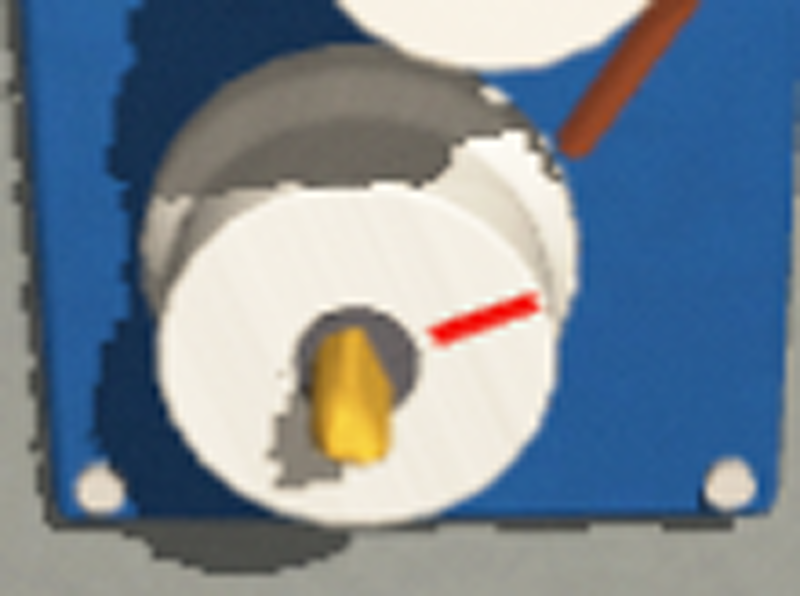

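View pics/z4.png

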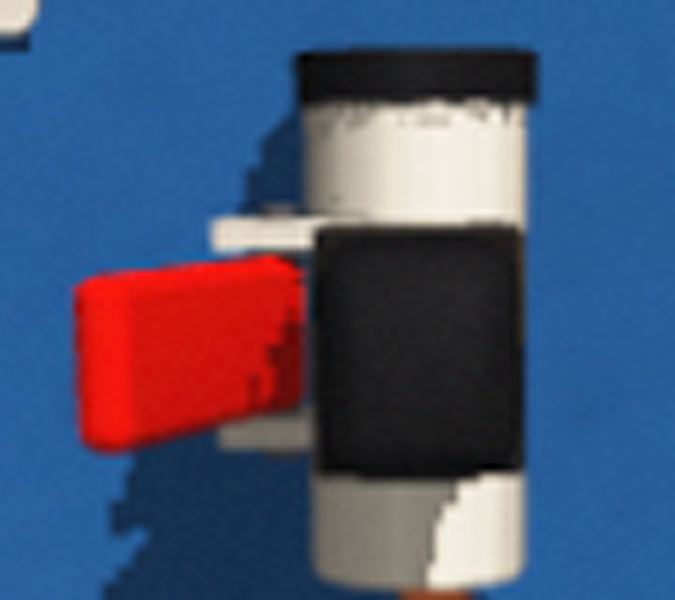

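Call:
move_arm(plan=[{"tx": 0, "ty": 0.028, "tz": -0.02, "wx": 0, "wy": 0, "wz": 0, "claw": 1}, {"tx": -0.001, "ty": 0.027, "tz": -0.03, "wx": 0, "wy": 0, "wz": 0, "claw": 1}, {"tx": 0, "ty": 0, "tz": -0.04, "wx": 0, "wy": 0, "wz": 0, "claw": 1}, {"tx": 0, "ty": 0, "tz": -0.04, "wx": 0, "wy": 0, "wz": 0, "claw": 1}, {"tx": 0, "ty": 0, "tz": -0.02, "wx": 0, "wy": 0, "wz": 0, "claw": 1}, {"tx": 0, "ty": 0, "tz": 0, "wx": 0, "wy": 0, "wz": 0, "claw": 1}])

```text
clock: 2.35
position: [0.5282, 0.179, 0.148]
orientation: [3.138, -0.117, -0.007]
wrist_force: [-0.2, -0.3, 1.1]
gripper_width: 0.0853
```

Run:
```python
from h import *
c=snap("wrist","wrist2")
from station import observe
s=observe(); print(s["clock"],s["position"],s["orientation"],s["wrist_force"])
zoom("wrist2",0,0,512,384,"wrist2b")
```

```text
2.4 [0.5293584  0.17904281 0.15025481] [ 3.13912388e+00 -1.17510049e-01 -2.04912759e-03] [-0.15839205 -0.01679344  0.97608841]
wrist2b 1.5625
```

View pics/wrist2b.png

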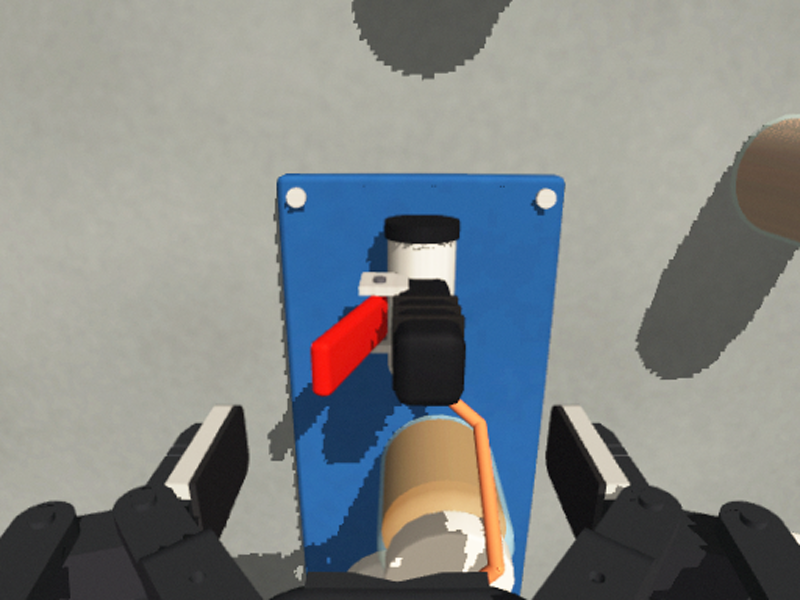

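Run:
```python
from h import *
c=load("wrist2");k=1.5625
for x,y in [(430,361),(394,361),(465,361),(430,318),(430,404)]: print(atz(c,x/k,y/k,.12).round(4))
print(atz(c,312/k,365/k,.125))
```

```text
[0.5397 0.1812 0.12  ]
[0.527  0.1821 0.12  ]
[0.552  0.1802 0.12  ]
[0.5406 0.1973 0.12  ]
[0.5388 0.164  0.12  ]
[0.49898409 0.18486724 0.125     ]
```

Call:
move_arm(plan=[{"tx": 0, "ty": 0.001, "tz": -0.03, "wx": 0, "wy": 0, "wz": 0, "claw": 1}, {"tx": 0, "ty": 0, "tz": -0.03, "wx": 0, "wy": 0, "wz": 0, "claw": 1}, {"tx": 0.002, "ty": 0, "tz": -0.007, "wx": 0, "wy": 0, "wz": 0, "claw": 0.75}, {"tx": 0.002, "ty": 0, "tz": 0, "wx": 0, "wy": 0, "wz": 0, "claw": 0.6}, {"tx": 0, "ty": 0, "tz": 0, "wx": 0, "wy": 0, "wz": 0, "claw": 0.55}, {"tx": 0, "ty": 0, "tz": 0, "wx": 0, "wy": 0, "wz": 0, "claw": 0.55}])

```text
clock: 3.0
position: [0.5346, 0.1797, 0.0859]
orientation: [-3.139, 0.12, -0.002]
wrist_force: [-7.9, 0.1, 2.0]
gripper_width: 0.0469
```

Call:
move_arm(plan=[{"tx": 0, "ty": 0, "tz": 0, "wx": 0, "wy": 0, "wz": 0, "claw": 0.5}, {"tx": 0, "ty": 0, "tz": 0, "wx": 0, "wy": 0, "wz": 0, "claw": 0.46}, {"tx": 0, "ty": 0, "tz": 0, "wx": 0, "wy": 0, "wz": 0, "claw": 0.43}, {"tx": 0, "ty": 0, "tz": 0, "wx": 0, "wy": 0, "wz": 0, "claw": 0.43}, {"tx": 0, "ty": 0, "tz": 0, "wx": 0, "wy": 0, "wz": 0, "claw": 0.43}])

```text
clock: 3.5
position: [0.5341, 0.1798, 0.0864]
orientation: [-3.138, 0.12, -0.0]
wrist_force: [-13.2, 0.2, 8.6]
gripper_width: 0.0373
```

Run:
```python
from h import *
for n in ("wrist","side","scene"): snap(n,n+"3")
from station import observe
s=observe(); print(s["clock"],s["position"],s["gripper_width"],s["wrist_force"])
zoom("wrist3",150,150,400,384,"wrist3b");zoom("side3",200,130,400,330,"side3b")
```

```text
3.65 [0.53410264 0.1798165  0.08635142] 0.03733860325640068 [-13.5684144   -0.60513265   9.83103349]
wrist3b 2.5641025641025643
side3b 3.0
```

View pics/wrist3b.png

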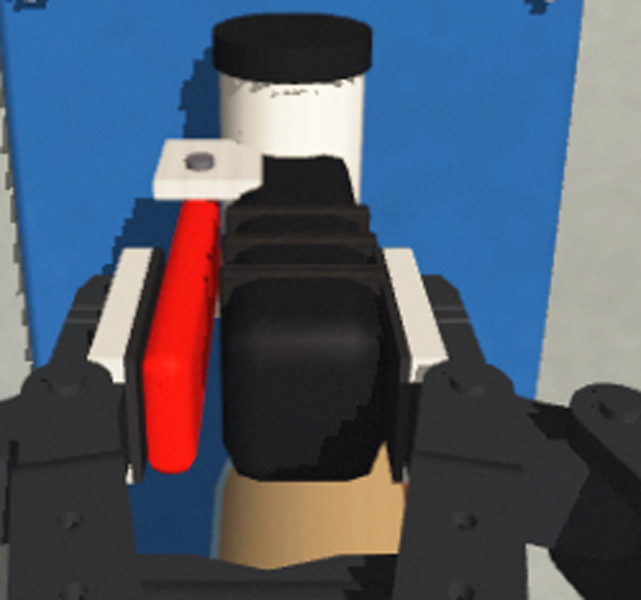

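View pics/side3b.png

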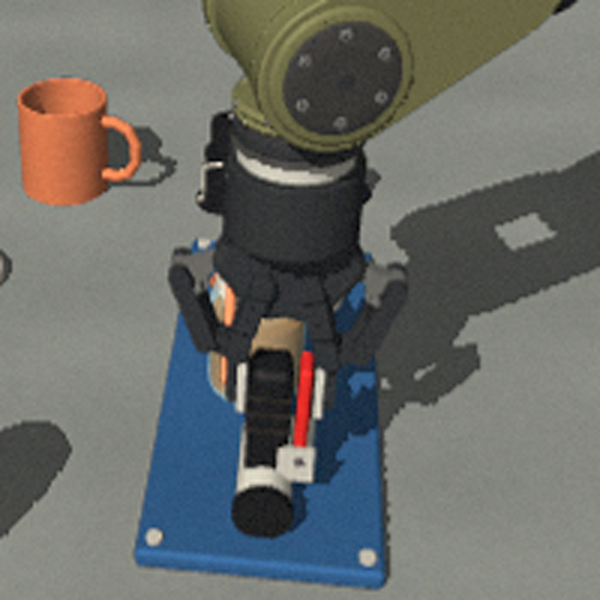

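Call:
move_arm(plan=[{"tx": 0.001, "ty": 0, "tz": 0, "wx": 0, "wy": 0, "wz": 0, "claw": 0.42}, {"tx": 0.001, "ty": 0, "tz": 0, "wx": 0, "wy": 0, "wz": 0, "claw": 0.42}, {"tx": 0, "ty": 0, "tz": 0, "wx": 0, "wy": 0, "wz": 0, "claw": 0.42}])

```text
clock: 3.95
position: [0.5343, 0.1798, 0.0865]
orientation: [3.139, -0.12, -0.007]
wrist_force: [-34.0, -2.9, 22.7]
gripper_width: 0.0367
```

Call:
move_arm(plan=[{"tx": -0.002, "ty": 0, "tz": 0, "wx": 0, "wy": 0, "wz": 0, "claw": 0.6}, {"tx": -0.003, "ty": 0, "tz": 0, "wx": 0, "wy": 0, "wz": 0, "claw": 0.85}, {"tx": -0.001, "ty": 0, "tz": 0, "wx": 0, "wy": 0, "wz": 0, "claw": 1}, {"tx": 0, "ty": 0, "tz": 0, "wx": 0, "wy": 0, "wz": 0, "claw": 1}, {"tx": 0, "ty": 0, "tz": 0, "wx": 0, "wy": 0, "wz": 0, "claw": 1}, {"tx": 0, "ty": 0, "tz": 0.02, "wx": 0, "wy": 0, "wz": 0, "claw": 1}, {"tx": 0, "ty": 0, "tz": 0.04, "wx": 0, "wy": 0, "wz": 0, "claw": 1}, {"tx": 0, "ty": 0, "tz": 0.04, "wx": 0, "wy": 0, "wz": 0, "claw": 1}])

```text
clock: 4.75
position: [0.5302, 0.179, 0.1847]
orientation: [3.139, -0.121, -0.001]
wrist_force: [1.0, 0.9, 0.6]
gripper_width: 0.0854
```

Run:
```python
from h import *
snap("wrist","wrist4");snap("scene","scene4")
from station import observe
s=observe(); print(s["clock"],s["position"],s["gripper_width"],s["wrist_force"])
zoom("wrist4",150,50,400,250,"wrist4b");zoom("scene4",130,180,230,255,"scene4b")
```

```text
4.85 [0.53243523 0.17960884 0.18928652] 0.0852246334058585 [ 0.2895238  -0.17841407 -0.59663242]
wrist4b 3.0
scene4b 8.0
```

View pics/wrist4b.png

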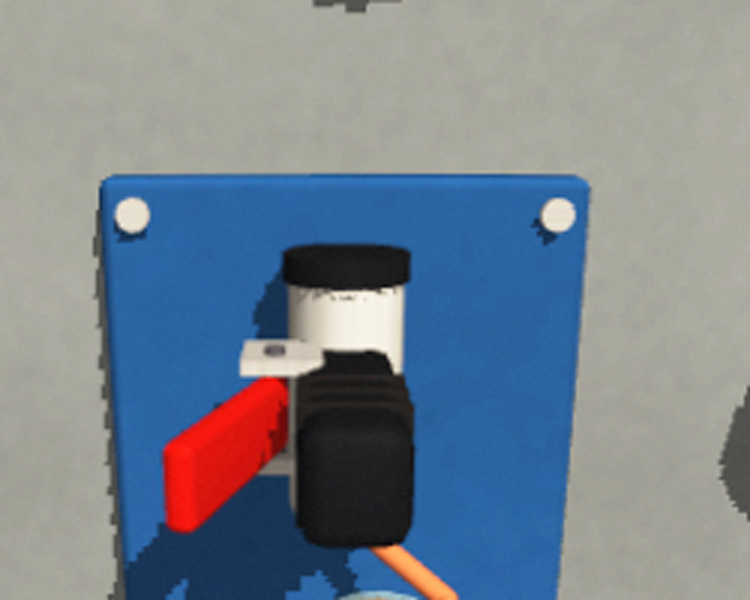

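View pics/scene4b.png

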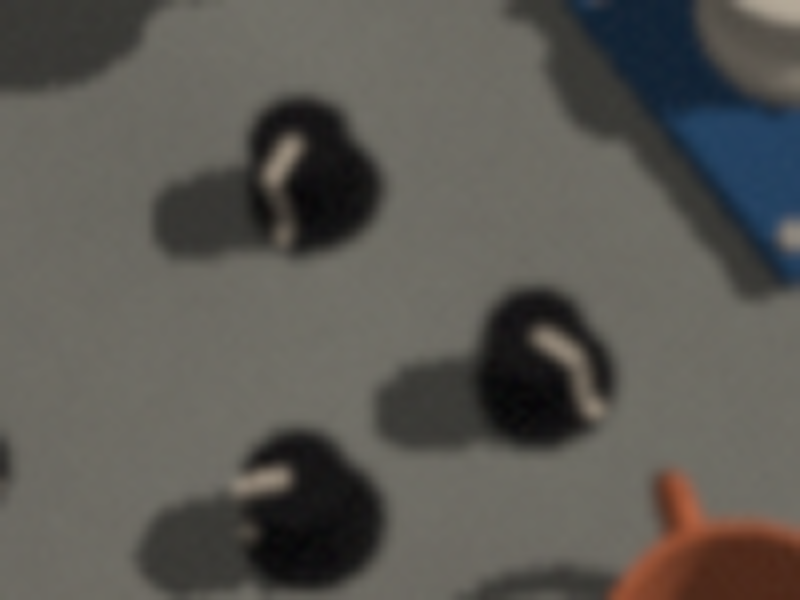

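Trigger is back out, in its start lean. Now the knob's line direction.

Run:
```python
from h import *
c=load("scene4");k=8
A=lambda x,y,z: atz(c,130+x/k,180+y/k,z)
a=A(297,137,.04);b=A(266,183,.04);d=A(287,243,.007);print(a,b,d,np.arctan2(*(b-a)[1::-1]),np.arctan2(*(d-a)[1::-1]))
print(A(300,148,.04))
```

```text
[ 0.45654511 -0.22058935  0.04      ] [ 0.46523268 -0.23861422  0.04      ] [ 0.46958439 -0.24016358  0.007     ] -1.121671053755012 -0.9831547357810771
[ 0.46089394 -0.22220094  0.04      ]
```

Call:
move_arm(plan=[{"tx": -0.004, "ty": -0.035, "tz": 0.02, "wx": 0, "wy": 0, "wz": -0.1225, "claw": 1}, {"tx": -0.008, "ty": -0.04, "tz": 0.01, "wx": 0, "wy": 0, "wz": -0.1225, "claw": 1}, {"tx": -0.008, "ty": -0.04, "tz": 0, "wx": 0, "wy": 0, "wz": -0.1225, "claw": 1}, {"tx": -0.008, "ty": -0.04, "tz": 0, "wx": 0, "wy": 0, "wz": -0.1225, "claw": 1}, {"tx": -0.008, "ty": -0.04, "tz": 0, "wx": 0, "wy": 0, "wz": -0.1225, "claw": 1}, {"tx": -0.008, "ty": -0.04, "tz": 0, "wx": 0, "wy": 0, "wz": -0.1225, "claw": 1}, {"tx": -0.008, "ty": -0.04, "tz": 0, "wx": 0, "wy": 0, "wz": -0.1225, "claw": 1}, {"tx": -0.008, "ty": -0.04, "tz": 0, "wx": 0, "wy": 0, "wz": -0.1225, "claw": 1}])

```text
clock: 5.65
position: [0.4698, -0.1376, 0.2134]
orientation: [-2.709, 1.591, -0.001]
wrist_force: [0.9, 0.2, -0.1]
gripper_width: 0.0856
```

Call:
move_arm(plan=[{"tx": -0.008, "ty": -0.04, "tz": -0.01, "wx": 0, "wy": 0, "wz": -0.1225, "claw": 1}, {"tx": -0.008, "ty": -0.04, "tz": -0.03, "wx": 0, "wy": 0, "wz": -0.1225, "claw": 1}, {"tx": 0, "ty": -0.006, "tz": -0.03, "wx": 0, "wy": 0, "wz": 0, "claw": 1}, {"tx": 0, "ty": 0, "tz": 0, "wx": 0, "wy": 0, "wz": 0, "claw": 1}, {"tx": 0, "ty": 0, "tz": 0, "wx": 0, "wy": 0, "wz": 0, "claw": 1}])

```text
clock: 6.15
position: [0.4545, -0.2212, 0.1443]
orientation: [-2.499, 1.903, 0.001]
wrist_force: [0.5, -0.5, 0.3]
gripper_width: 0.0857
```

Run:
```python
from h import *
snap("wrist","wrist5")
from station import observe
s=observe(); print(s["clock"],s["position"],s["orientation"],s["wrist_force"])
o=R.from_rotvec(s["orientation"]).as_matrix(); print(np.arctan2(o[1,0],o[0,0]),s["joint_positions"])
zoom("wrist5",0,0,512,384,"wrist5b")
```

```text
6.2 [ 0.45502624 -0.22107674  0.14510122] [-2.49992570e+00  1.90219133e+00 -2.33286213e-03] [-0.24728483  0.65159038  0.88807821]
-1.30088086014056 [-5.24713956e-01  2.93309878e-01  1.74289498e+00  8.11888011e-05
  1.10388155e+00  7.76129846e-01]
wrist5b 1.5625
```

View pics/wrist5b.png

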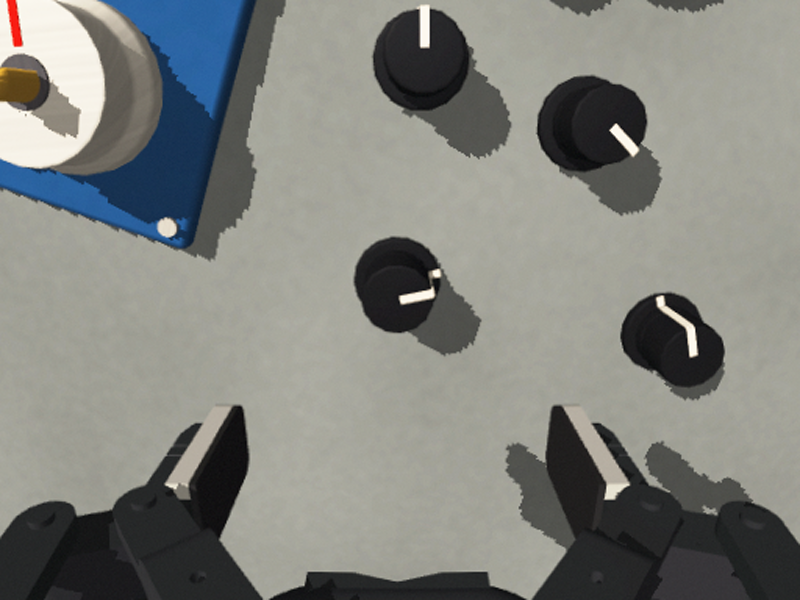

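The nearest knob stands at about (398,298) top centre, with its line from (400,300) to (434,293) running to the image right.

Run:
```python
from h import *
zoom("wrist5",215,140,320,220,"z7"); zoom("wrist5",0,0,110,120,"z8",5)
```

```text
z7 7.5
z8 5
```

View pics/z7.png

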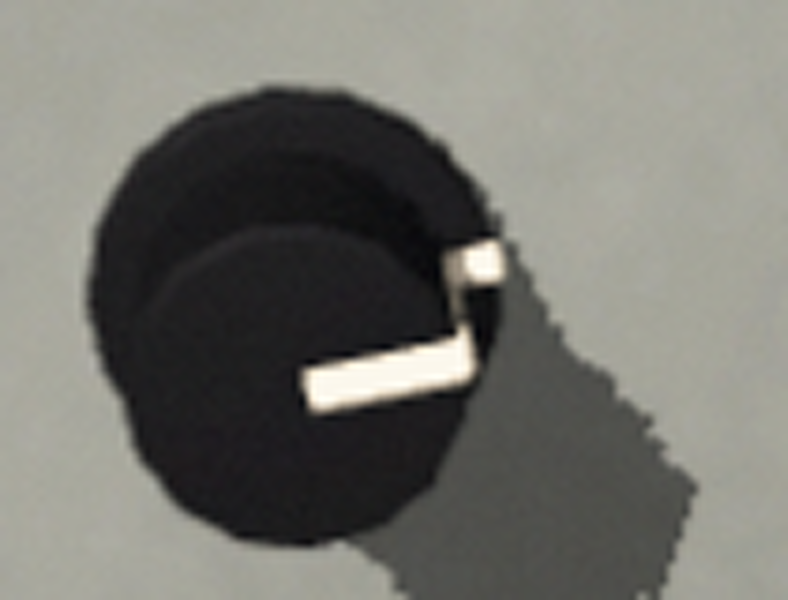

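View pics/z8.png

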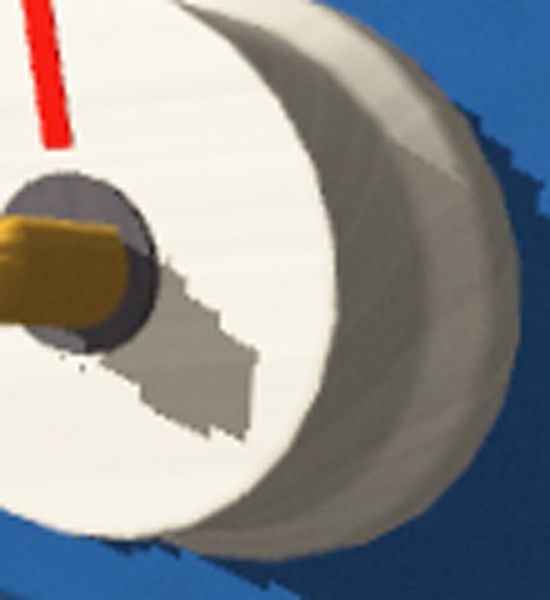

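Run:
```python
from h import *
c=load("wrist5");k=7.5
A=lambda x,y,z: atz(c,215+x/k,140+y/k,z)
t=A(303,386,.04);print("top",t, A(132,386,.04)-A(475,386,.04),A(303,225,.04)-A(303,547,.04))
a=A(307,391,.04);b=A(472,357,.04);print("line",a,b,np.arctan2(*(b-a)[1::-1]))
print("skirt", (A(90,300,.007)+A(500,300,.007))/2, A(290,87,.007))
# red line from wrist1
w=load("wrist1");B=lambda x,y,z: atz(w,200+x/7.2727,230+y/7.2727,z)
a=B(432,338,.06);b=B(538,300,.06);print("red",a,b,np.arctan2(*(b-a)[1::-1]))
v=(B(157,355,.06)+B(556,355,.06))/2; v2=(B(357,183,.06)+B(357,525,.06))/2; print("valve",v,v2, B(157,355,.06)-B(556,355,.06),B(357,183,.06)-B(357,525,.06))
print("hole",(B(300,360,.06)+B(420,360,.06))/2)
print("tip",B(355,450,.084))
# red line from wrist5
Cc=lambda x,y,z: atz(c,x/5,y/5,z)
a=Cc(59,147,.06);b=Cc(34,0,.06);print("red5",a,b,np.arctan2(*(b-a)[1::-1])); print("hole5",Cc(75,265,.06))
```

```text
top [ 0.45502486 -0.22196769  0.04      ] [-0.00930675  0.033721    0.        ] [0.03335087 0.00925131 0.        ]
line [ 0.45461562 -0.22250468  0.04      ] [ 0.46258486 -0.23768995  0.04      ] -1.0875055477971831
skirt [ 0.454258   -0.22136386  0.007     ] [ 0.47791583 -0.21425023  0.007     ]
red [ 0.52618756 -0.04087403  0.06      ] [ 0.5455448  -0.03468285  0.06      ] 0.30955610153205976
valve [ 0.51241693 -0.04333167  0.06      ] [ 0.51244774 -0.04414546  0.06      ] [-7.12159828e-02  5.96859792e-03  5.55111512e-17] [0.00646232 0.07117545 0.        ]
hole [ 0.51296897 -0.0443612   0.06      ]
tip [ 0.51223255 -0.04670123  0.084     ]
red5 [ 0.52587938 -0.03913986  0.06      ] [ 0.54311402 -0.03342013  0.06      ] 0.3204364181374207
hole5 [ 0.5116402  -0.04298461  0.06      ]
```

Call:
move_arm(plan=[{"tx": 0, "ty": -0.001, "tz": -0.04, "wx": 0, "wy": 0, "wz": 0, "claw": 1}, {"tx": 0, "ty": 0, "tz": -0.04, "wx": 0, "wy": 0, "wz": 0, "claw": 1}, {"tx": 0, "ty": 0, "tz": -0.035, "wx": 0, "wy": 0, "wz": 0, "claw": 1}, {"tx": 0, "ty": 0, "tz": -0.017, "wx": 0, "wy": 0, "wz": 0, "claw": 1}, {"tx": 0, "ty": 0, "tz": 0, "wx": 0, "wy": 0, "wz": 0, "claw": 0.6}, {"tx": 0, "ty": 0, "tz": 0, "wx": 0, "wy": 0, "wz": 0, "claw": 0.5}])

```text
clock: 6.8
position: [0.4555, -0.2224, 0.0134]
orientation: [-2.5, 1.902, -0.003]
wrist_force: [0.3, -0.9, 0.3]
gripper_width: 0.059
```

Run:
```python
from h import *
snap("wrist","wrist6")
from station import observe
s=observe(); print(s["clock"],s["position"],s["gripper_width"],s["wrist_force"])
zoom("wrist6",130,200,390,384,"wrist6b")
```

```text
6.85 [ 0.45555881 -0.22258059  0.01370683] 0.05169111765446505 [-0.05751487  0.07427659  0.22302288]
wrist6b 3.076923076923077
```

View pics/wrist6b.png

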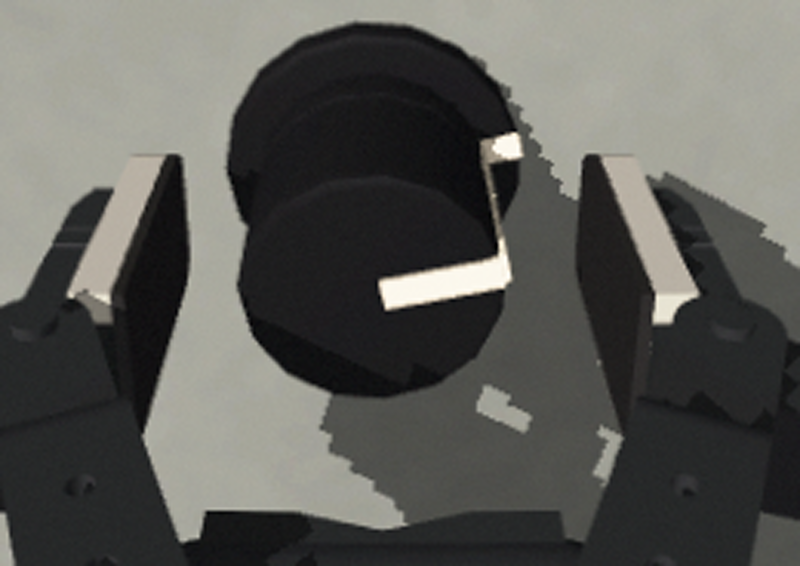

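Call:
move_arm(plan=[{"tx": 0, "ty": 0, "tz": 0, "wx": 0, "wy": 0, "wz": 0, "claw": 0.4}, {"tx": 0, "ty": 0, "tz": 0, "wx": 0, "wy": 0, "wz": 0, "claw": 0.3}, {"tx": 0, "ty": 0, "tz": 0, "wx": 0, "wy": 0, "wz": 0, "claw": 0.3}, {"tx": 0, "ty": 0, "tz": 0, "wx": 0, "wy": 0, "wz": 0, "claw": 0.3}])

```text
clock: 7.25
position: [0.4554, -0.2228, 0.0138]
orientation: [-2.499, 1.903, -0.005]
wrist_force: [-0.7, 2.4, 11.0]
gripper_width: 0.0346
```

Run:
```python
from h import *
snap("wrist","wrist7"); snap("scene","scene7")
from station import observe
s=observe(); print(s["clock"],s["position"],s["orientation"],s["gripper_width"],s["wrist_force"])
zoom("wrist7",130,200,390,384,"wrist7b")
```

```text
7.35 [ 0.45536452 -0.2227194   0.01374087] [-2.49884786  1.90306794 -0.00485638] 0.034746581023809474 [-1.50741191  2.68930684 10.18255928]
wrist7b 3.076923076923077
```

View pics/wrist7b.png

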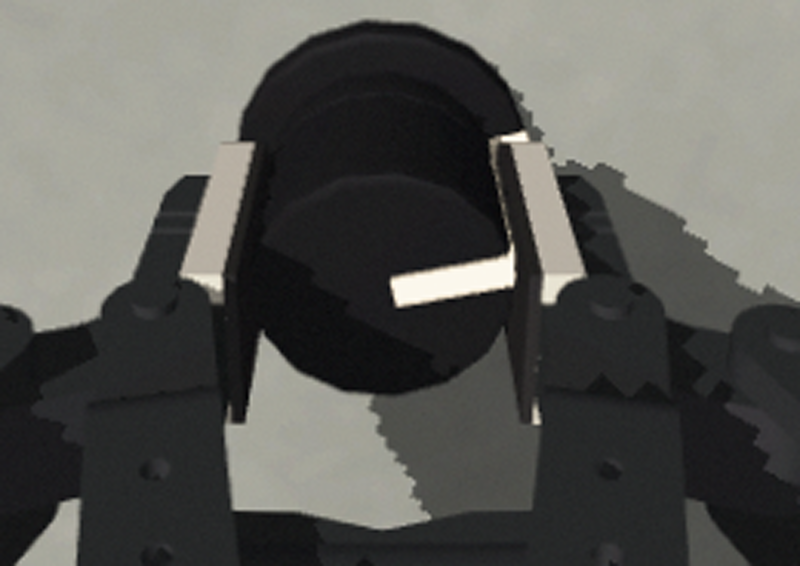

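Run:
```python
from h import *
c=load("wrist7");k=3.0769
A=lambda x,y,z: atz(c,130+x/k,200+y/k,z)
# top circle: top y=173, bottom y=394 at x~385
p=A(385,173,.04);q=A(385,394,.04);print((p+q)/2,np.linalg.norm(p-q)); 
a=A(394,292,.04);b=A(515,271,.04);print(a,b,np.arctan2(*(b-a)[1::-1]))
zoom("wrist7",200,240,310,340,"z9")
```

```text
[ 0.45515147 -0.22303694  0.04      ] 0.03457720085836712
[ 0.45498612 -0.2243142   0.04      ] [ 0.46226558 -0.23874167  0.04      ] -1.1035109532116005
z9 6.0
```

View pics/z9.png

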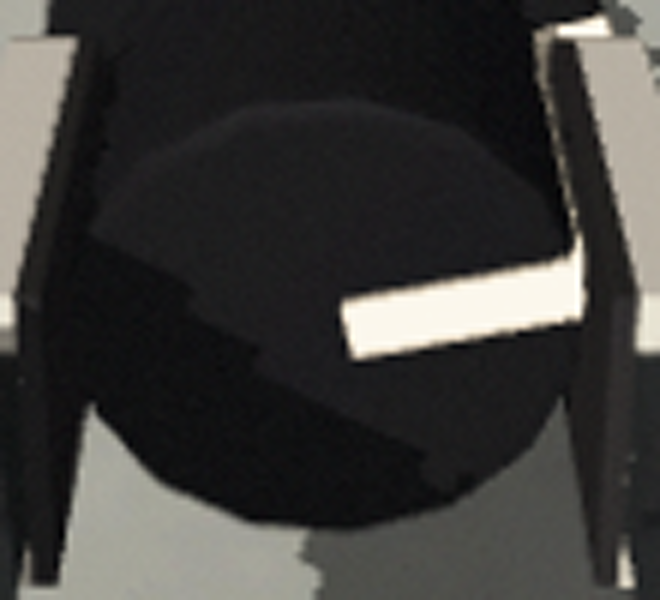

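Call:
move_arm(plan=[{"tx": 0, "ty": 0, "tz": 0.02, "wx": 0, "wy": 0, "wz": 0, "claw": 0.3}, {"tx": 0, "ty": 0, "tz": 0.04, "wx": 0, "wy": 0, "wz": 0, "claw": 0.3}, {"tx": 0, "ty": 0, "tz": 0.04, "wx": 0, "wy": 0, "wz": 0, "claw": 0.3}, {"tx": 0, "ty": 0, "tz": 0.03, "wx": 0, "wy": 0, "wz": 0, "claw": 0.3}, {"tx": 0, "ty": 0, "tz": 0, "wx": 0, "wy": 0, "wz": 0, "claw": 0.3}])

```text
clock: 7.85
position: [0.456, -0.2233, 0.1469]
orientation: [-2.498, 1.903, -0.013]
wrist_force: [0.2, 0.3, -0.3]
gripper_width: 0.0341
```

Run:
```python
from h import *
snap("wrist","wrist8"); snap("side","side8")
from station import observe
s=observe(); print(s["clock"],s["position"],s["orientation"],s["gripper_width"],s["wrist_force"])
zoom("wrist8",130,200,390,384,"wrist8b");zoom("side8",250,60,400,200,"side8b")
```

```text
7.95 [ 0.45449056 -0.22245277  0.14261739] [-2.49896473  1.90347231 -0.00324982] 0.034206770965559324 [-1.19604343  0.04428345 -1.33425446]
wrist8b 3.076923076923077
side8b 4.285714285714286
```

View pics/wrist8b.png

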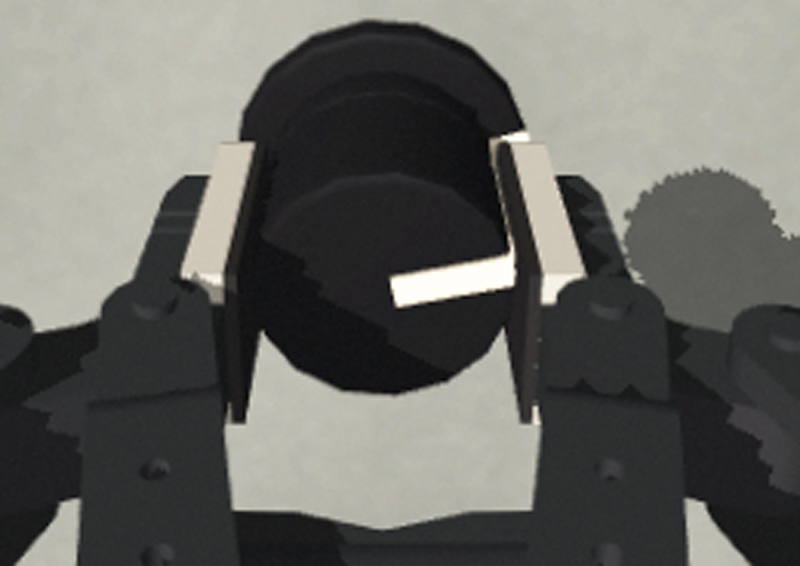

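View pics/side8b.png

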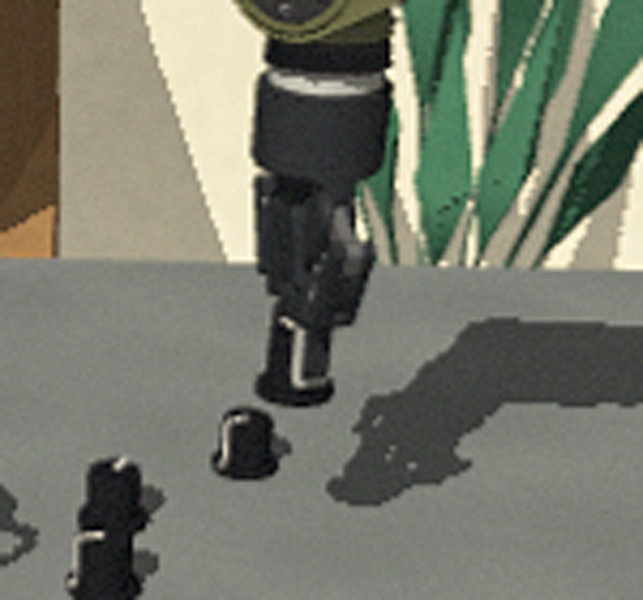

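Call:
move_arm(plan=[{"tx": 0.006, "ty": 0.018, "tz": 0.01, "wx": 0, "wy": 0, "wz": 0.141, "claw": 0.3}, {"tx": 0.006, "ty": 0.018, "tz": 0, "wx": 0, "wy": 0, "wz": 0.141, "claw": 0.3}, {"tx": 0.006, "ty": 0.018, "tz": 0, "wx": 0, "wy": 0, "wz": 0.141, "claw": 0.3}, {"tx": 0.006, "ty": 0.018, "tz": 0, "wx": 0, "wy": 0, "wz": 0.141, "claw": 0.3}, {"tx": 0.006, "ty": 0.018, "tz": 0, "wx": 0, "wy": 0, "wz": 0.141, "claw": 0.3}, {"tx": 0.006, "ty": 0.018, "tz": 0, "wx": 0, "wy": 0, "wz": 0.141, "claw": 0.3}, {"tx": 0.006, "ty": 0.018, "tz": 0, "wx": 0, "wy": 0, "wz": 0.141, "claw": 0.3}, {"tx": 0.006, "ty": 0.018, "tz": 0, "wx": 0, "wy": 0, "wz": 0.141, "claw": 0.3}])

```text
clock: 8.75
position: [0.502, -0.0775, 0.1505]
orientation: [-3.13, 0.264, 0.003]
wrist_force: [0.1, -0.3, -0.5]
gripper_width: 0.0341
```

Call:
move_arm(plan=[{"tx": 0.005, "ty": 0.018, "tz": 0, "wx": 0, "wy": 0, "wz": 0.141, "claw": 0.3}, {"tx": 0.004, "ty": 0.017, "tz": 0, "wx": 0, "wy": 0, "wz": 0.141, "claw": 0.3}, {"tx": 0, "ty": 0, "tz": 0, "wx": 0, "wy": 0, "wz": 0, "claw": 0.3}, {"tx": 0, "ty": 0, "tz": 0, "wx": 0, "wy": 0, "wz": 0, "claw": 0.3}, {"tx": 0, "ty": 0, "tz": 0, "wx": 0, "wy": 0, "wz": 0, "claw": 0.3}])

```text
clock: 9.25
position: [0.511, -0.044, 0.1513]
orientation: [-3.137, -0.165, 0.001]
wrist_force: [-0.4, 0.3, -0.6]
gripper_width: 0.0345
```

Run:
```python
from h import *
for n in("wrist","side","scene"): snap(n,n+"9")
from station import observe
s=observe(); print(s["clock"],s["position"],s["orientation"],s["gripper_width"],s["wrist_force"])
o=R.from_rotvec(s["orientation"]).as_matrix(); print(np.arctan2(o[1,0],o[0,0]),o[:,2])
zoom("wrist9",130,140,390,384-44,"wrist9b");zoom("side9",240,130,360,250,"side9b");zoom("scene9",180,100,300,210,"scene9b")
```

```text
9.4 [ 0.51115057 -0.04397293  0.15159798] [-3.13715824e+00 -1.66306408e-01  4.35421670e-04] 0.03442105864420508 [-0.63563885 -0.34705493 -0.05953646]
0.10592445743549807 [-2.78366776e-04  1.46554870e-05 -9.99999961e-01]
wrist9b 3.0
side9b 5.0
scene9b 5.454545454545454
```

View pics/wrist9.png

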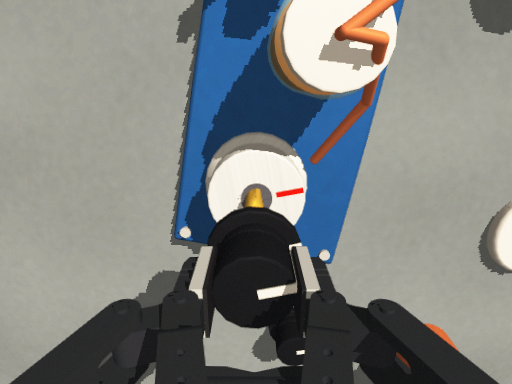

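View pics/side9b.png

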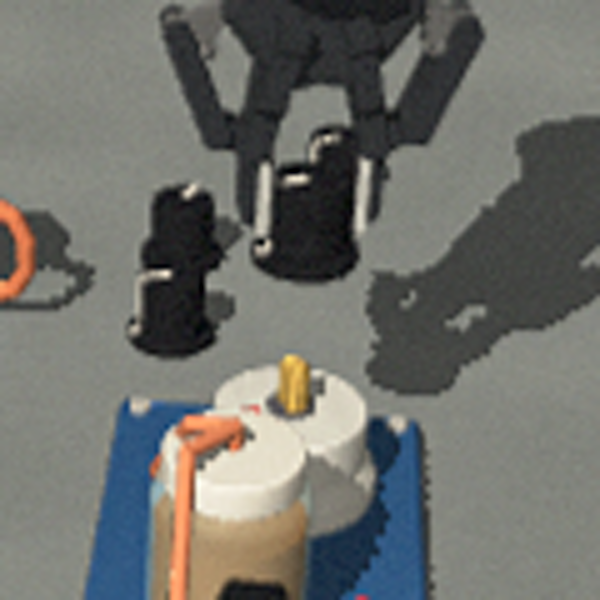

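View pics/scene9b.png

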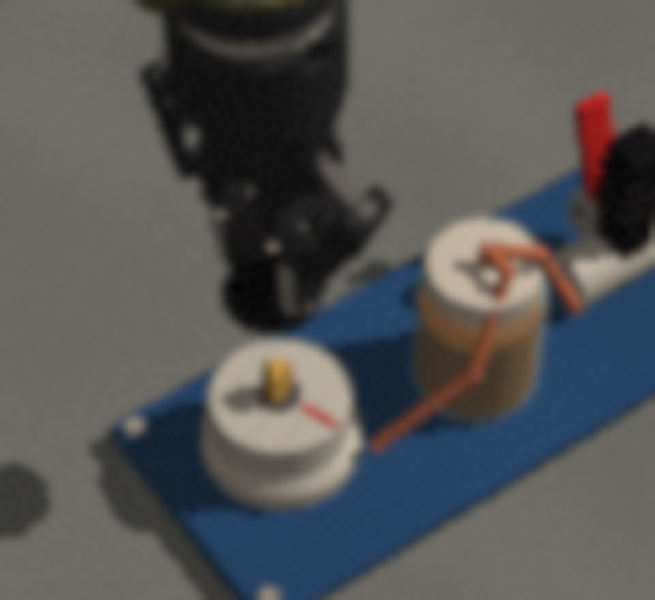

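Run:
```python
from h import *
zoom("wrist9",195,120,315,210,"z10");zoom("wrist9",195,200,315,340,"z11",4.28)
```

```text
z10 6.666666666666667
z11 4.28
```

View pics/z10.png

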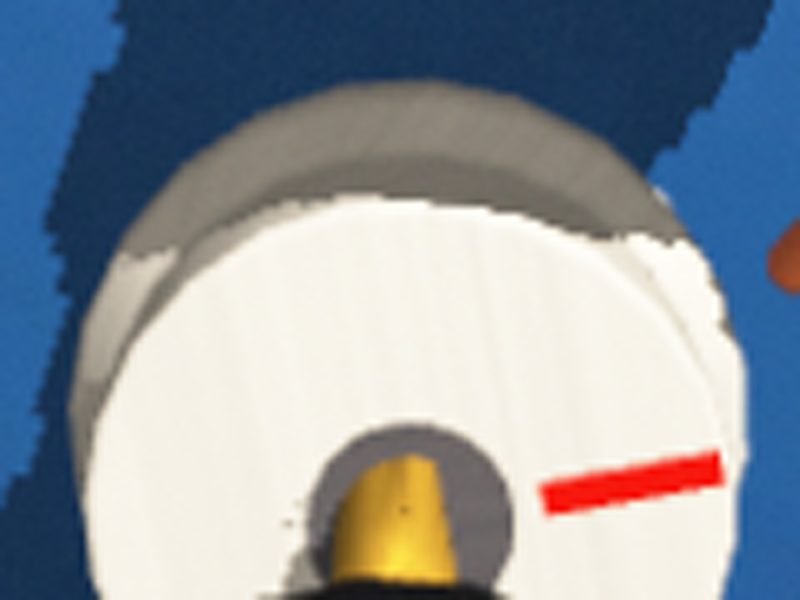

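View pics/z11.png

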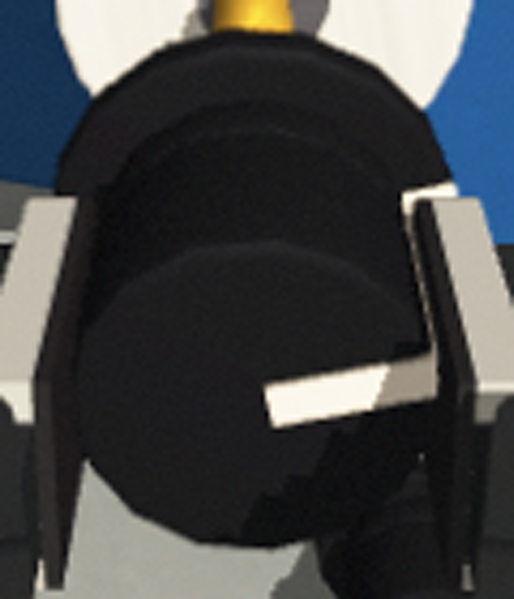

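Run:
```python
from h import *
from scipy.optimize import least_squares
c=load("wrist9");k=6.6667
B=lambda x,y,z: atz(c,195+x/k,120+y/k,z)
# fit circle of valve top radius .036
pts=[(85,480),(88,540),(738,520),(735,560),(370,197),(140,330),(715,390),(250,228),(600,250)]
P=np.array([B(x,y,.06)[:2] for x,y in pts[:7]])
r=least_squares(lambda q:np.hypot(*(P-q).T)-.036,[.512,-.044]);print("valve",r.x,r.fun.round(4))
H=np.array([B(x,y,.06)[:2] for x,y in [(308,520),(513,520),(411,424),(345,445),(480,445)]])
r=least_squares(lambda q:np.hypot(*(H-q[:2]).T)-q[2],[.512,-.044,.011]);print("hole",r.x,r.fun.round(4))
a=B(544,500,.06);b=B(722,468,.06);print("red",np.arctan2(*(b-a)[1::-1]))
z=.1516-.0137+.040
C=lambda x,y,z: atz(c,195+x/4.28,200+y/4.28,z)
a=C(268,407,z);b=C(436,377,z);print("white",np.arctan2(*(b-a)[1::-1]))
T=np.array([C(x,y,z)[:2] for x,y in [(255,240),(255,548),(160,265),(350,262),(130,500),(80,400)]])
r=least_squares(lambda q:np.hypot(*(T-q[:2]).T)-.018,[.512,-.044]);print("knobtop",r.x,r.fun.round(4))
zs=z-.033
S=np.array([C(x,y,zs)[:2] for x,y in [(255,30),(130,85),(370,85),(58,175),(430,150)]])
r=least_squares(lambda q:np.hypot(*(S-q[:2]).T)-.024,[.512,-.044]);print("skirt",r.x,r.fun.round(4))
```

```text
valve [ 0.51256724 -0.0436917 ] [-0.0001 -0.0004 -0.0002 -0.      0.      0.     -0.0002]
hole [ 0.51252107 -0.04376609  0.01123599] [ 0.     -0.0001 -0.0002  0.      0.0002]
red 0.2935477836182315
white 0.3117937357258241
knobtop [ 0.51239612 -0.04358717] [-0.0004 -0.001   0.0001 -0.0011 -0.0004 -0.    ]
skirt [ 0.5104786  -0.04423339] [ 0.0017 -0.0007 -0.0007 -0.0007 -0.0008]
```

Call:
move_arm(plan=[{"tx": 0.001, "ty": 0, "tz": -0.02, "wx": 0, "wy": 0, "wz": -0.01, "claw": 0.3}, {"tx": 0, "ty": 0, "tz": -0.02, "wx": 0, "wy": 0, "wz": 0, "claw": 0.3}, {"tx": 0, "ty": 0, "tz": -0.01, "wx": 0, "wy": 0, "wz": 0, "claw": 0.3}, {"tx": 0, "ty": 0, "tz": -0.004, "wx": 0, "wy": 0, "wz": 0, "claw": 0.3}, {"tx": 0, "ty": 0, "tz": -0.003, "wx": 0, "wy": 0, "wz": 0, "claw": 0.3}, {"tx": 0, "ty": 0, "tz": -0.003, "wx": 0, "wy": 0, "wz": 0, "claw": 0.3}])

```text
clock: 10.0
position: [0.5127, -0.0435, 0.0922]
orientation: [3.138, 0.154, 0.002]
wrist_force: [0.4, -0.5, -0.2]
gripper_width: 0.0345
```

Call:
move_arm(plan=[{"tx": 0, "ty": 0, "tz": -0.003, "wx": 0, "wy": 0, "wz": 0, "claw": 0.3}, {"tx": 0, "ty": 0, "tz": -0.003, "wx": 0, "wy": 0, "wz": 0, "claw": 0.3}, {"tx": 0, "ty": 0, "tz": -0.002, "wx": 0, "wy": 0, "wz": 0, "claw": 0.3}, {"tx": 0, "ty": 0, "tz": 0, "wx": 0, "wy": 0, "wz": 0, "claw": 0.3}])

```text
clock: 10.4
position: [0.5122, -0.0434, 0.0835]
orientation: [-3.138, -0.154, 0.0]
wrist_force: [0.6, 0.6, -0.2]
gripper_width: 0.0344
```

Call:
move_arm(plan=[{"tx": 0, "ty": 0, "tz": -0.002, "wx": 0, "wy": 0, "wz": 0, "claw": 0.3}, {"tx": 0, "ty": 0, "tz": -0.002, "wx": 0, "wy": 0, "wz": 0, "claw": 0.3}, {"tx": 0, "ty": 0, "tz": 0, "wx": 0, "wy": 0, "wz": 0, "claw": 0.3}])

```text
clock: 10.7
position: [0.5125, -0.0434, 0.0798]
orientation: [3.138, 0.154, 0.001]
wrist_force: [-0.7, 0.5, 3.6]
gripper_width: 0.0342
```

Call:
move_arm(plan=[{"tx": 0, "ty": 0, "tz": -0.002, "wx": 0, "wy": 0, "wz": 0, "claw": 0.3}, {"tx": 0, "ty": 0, "tz": -0.002, "wx": 0, "wy": 0, "wz": 0, "claw": 0.3}, {"tx": 0, "ty": 0, "tz": -0.001, "wx": 0, "wy": 0, "wz": 0, "claw": 0.3}, {"tx": 0, "ty": 0, "tz": 0, "wx": 0, "wy": 0, "wz": 0, "claw": 0.3}])

```text
clock: 11.1
position: [0.5125, -0.0434, 0.0748]
orientation: [3.138, 0.154, 0.001]
wrist_force: [-2.0, 0.0, 6.2]
gripper_width: 0.0341
```

Call:
move_arm(plan=[{"tx": 0, "ty": 0, "tz": -0.001, "wx": 0, "wy": 0, "wz": 0, "claw": 0.3}, {"tx": 0, "ty": 0, "tz": -0.001, "wx": 0, "wy": 0, "wz": 0, "claw": 0.3}, {"tx": 0, "ty": 0, "tz": 0, "wx": 0, "wy": 0, "wz": 0, "claw": 0.3}, {"tx": 0, "ty": 0, "tz": 0, "wx": 0, "wy": 0, "wz": 0, "claw": 0.3}])

```text
clock: 11.5
position: [0.5128, -0.0435, 0.0743]
orientation: [3.137, 0.154, 0.002]
wrist_force: [-9.0, 0.6, 23.9]
gripper_width: 0.0341
```

Run:
```python
from h import *
for n in("wrist","side","scene"): snap(n,n+"10")
from station import observe
s=observe(); print(s["clock"],s["position"],s["gripper_width"],s["wrist_force"])
zoom("wrist10",170,140,350,340,"wrist10b");zoom("side10",240,130,360,250,"side10b");zoom("scene10",180,100,320,215,"scene10b")
```

```text
11.65 [ 0.51275948 -0.04344876  0.07426327] 0.03439736673913548 [-7.65669905  0.30809427 24.43968634]
wrist10b 3.0
side10b 5.0
scene10b 5.217391304347826
```

View pics/wrist10b.png

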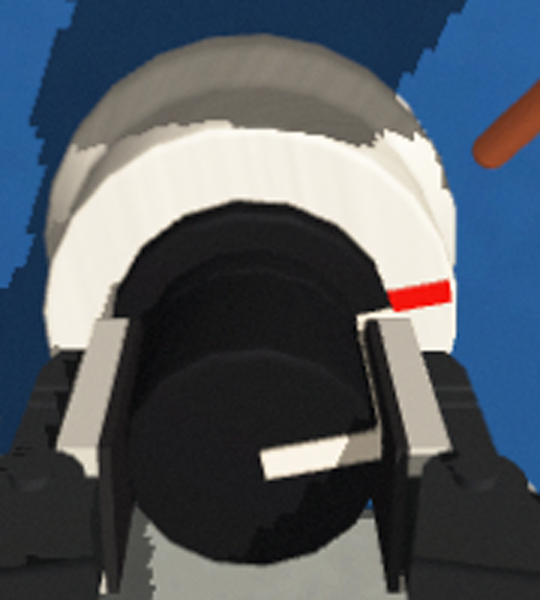

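View pics/side10b.png

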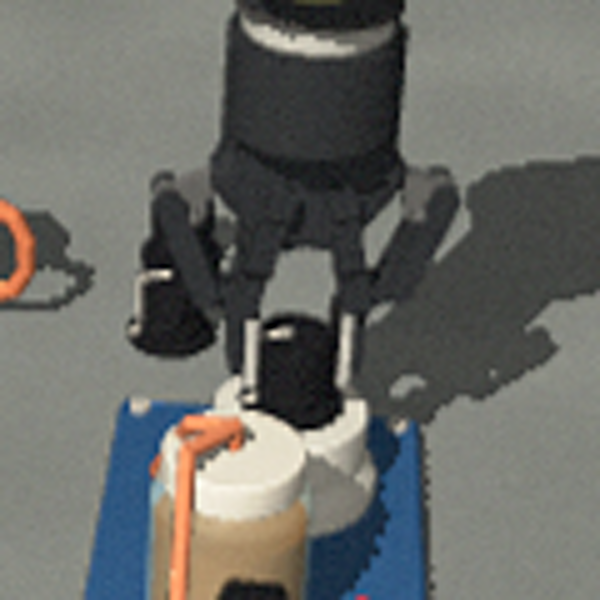

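View pics/scene10b.png

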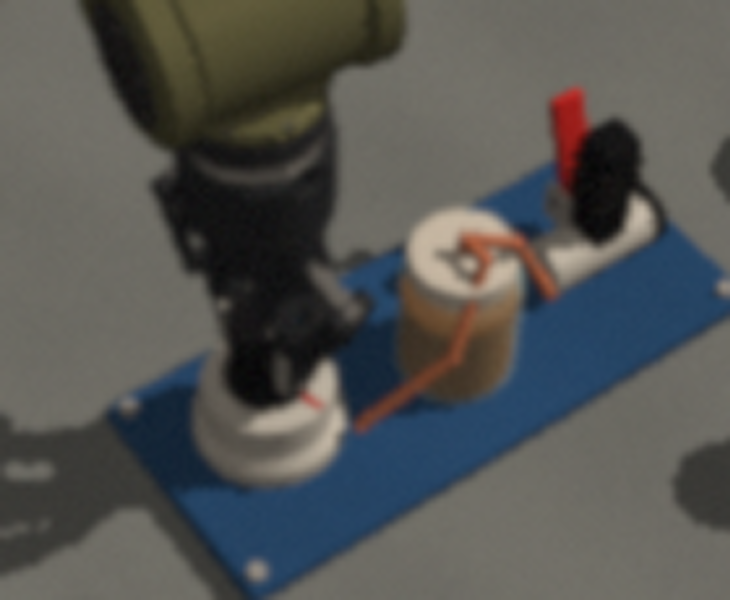

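Run:
```python
from station import *
print(hand_in()); s=observe(); print(s["clock"],s["position"],s["wrist_force"])
```

```text
the job is handed in; nothing more can be done
None
the job is handed in; nothing more can be done
```

I pumped the jar, fitted the knob on the valve, and handed the job in at about 11.7 s with the gripper still holding the knob pressed down. The hand-in gave no verdict.

- **Pump:** I squeezed the trigger to its hard stop, where the gripper read about 37 mm and the force rose sharply to 34 N. I then let go, and pictures afterwards show the trigger back out at its starting lean.
- **Knob:** I picked the one nearest the base, at about (0.455, -0.222), and turned it about 1.4 rad. The last measurement before lowering gave 0.31 rad for the white line and 0.29 rad for the red line. It went onto the shaft with no noticeable resistance.
- **Pressed down:** the spring began to push back at about the expected height. The force was 6.2 N before the stop and 24 N at it, so the shaft should be fully down. The last pictures show the knob upright on the valve with the two lines in step.
- **Bystanders:** nothing I did came near the mug, the white lid or the loose jar. I did not measure their positions again at the end.

My first two move calls were refused because keys were missing from the rows. That cost no motion.

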